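Roll the lens tube up the loading ramp to its stop

ROBOT

A 6-joint arm with a two-finger parallel gripper is mounted at the origin on a cart in front of the work surface, level with it; the furniture and walls round the work are solid. World frame = base frame: x ahead of the robot, y to its left, z up, the work surface at z = 0. Lengths are in m, angles in rad, forces in N, time in s.
With the tool pointing down it reaches from about 0.4 to 0.925 m from the base axis. Payload 12.5 kg.
Tool frame: the origin (TCP) lies between the finger pads; the fingertips stand 11 mm ahead of it and the grasp point (between the pads) lies 8 mm behind it (env.finger_overhang is the distance from the TCP to the fingertips, in m); z points along the fingers, y is the line along which they close (so a half turn about z gives the same grasp; the last joint's range is limited). The gripper opens to 95 mm and grips with 3 to 60 N. Pads are 20 mm wide; open, the fingers measure 119 mm over their backs; the gripper's body (75 mm by 180 mm) begins 59 mm behind the grasp point.
Start: joints at [-1.253, 0.491, 1.559, -0, 1.092, -0.106], TCP at [0.257, -0.57, 0.226] pointing down, gripper open.
Joint ranges: [-3.1, 3.1], [-0.84, 2.19], [0.05, 2.79], [-1.13, 4.28], [0.06, 2.93], [-2.69, 2.69]. Speed limits (rad/s): [2.22, 2.22, 2.79, 3.14, 3.14, 3.14].

INTERFACE

Orientations are given as [roll, pitch, yaw] about the fixed x, y, z axes, in that order (R = Rz(yaw) Ry(pitch) Rx(roll)).
In Python, from bench import env gives the robot as it stands.
- The arm moves only by the tool apply_moves, never from a script. Its argument "increments" is a list of rows, each a list of 7 numbers: the closure, from 0 (fully open) to 1 (shut), then the shift along the tool's x, y, z in m, then the turn, a rotation vector about the tool's x, y, z in rad. A call has 1 to 5 rows; each row shifts and turns the commanded pose from where the row before left it, along the tool's axes as they then stand; what a row does not reach is not made up. A row lasts 1/10 s, in which the tool goes at most 50 mm and 8.59 degrees, less where a joint would pass 70% of its speed; a pose out of reach is approached as far as the arm can. A call with a gripper value outside its range is refused whole. The fingers move at their own pace and stop on an object; the grip force is fixed at half the most. Time passes only in rows, so rows that do not move let the fingers close. It gives the time, the measured TCP pose, the force, the opening and the grip force at its end, in the units of the state.
- env.state(): the state, without advancing time (a new reading comes with each control period).
- env.grab_frame(name): name is "scene" or "top"; returns (picture, depth): 420x560x3 uint8, blue, green, red; 420x560 float32, m along the optical axis (not along the pixel's ray), 0 where there is no reading.
- env.calibration(name): a dict with "camera_matrix" (3x3 intrinsics, pixels), "D" ([k1, k2, p1, p2, k3] as OpenCV has them; the pictures are not rectified), "T" (4x4, takes a point from camera to world coordinates). Camera axes: x right, y down, z forward; pixel columns grow to the right and rows downward; lengths in m; the calibration is good to about 2 mm. A picture is of the moment at which its call begins. calibration takes no time and is no camera call.
- env.hand_in(): hands the job in; it is judged then, once.
Trained networks look in the newest picture that a camera, given by its name, has taken for a name from the list of things; names that differ only in an ending like _2 or _b are one class to them, and where a whole thing is asked for, a point or a joint stands for the part that bears it (a point fixed in the world has none). Each returns a list of dicts, best first, with "confidence" (0 to 1); they miss things now and then, are a little off and sometimes report something else, mostly with a low value. They report only what shows in the picture. A call takes as long as a camera call. They do not tell look-alikes from the thing itself.
- env.cut_out(camera, thing): "region" (420x560 bool, what is visible of it).
- env.pinpoint(camera, thing): "point" ([x, y, z] in m, in the coordinates of the camera as it stood for that picture, good to about 4 mm: a listed point, or the origin of a listed thing).
The state is a dict: "t": time; "qpos": joint angles; "dq": joint speeds; "tau": joint torques, N m; "tcp_pos": TCP position; "tcp_rot": TCP orientation; "force": force on the tool from outside, world axes, zero at the start; "wrist_torque": the same for the moment, N m; "gripper_width": opening from 0.0 (shut) to 1.0 (fully open); "grip_force": force on a finger pad.
Only numpy, scipy, OpenCV 4.12 (cv2) and the standard library are available. Lean on these libraries where they do the work, as an engineer would, in place of code of your own. Each camera call takes 0.05 s, during which the arm holds its last target. There are 200 camera calls.

TASK

Load the inspection cradle: with the fingers, slowly push the black lens tube that lies at the foot of the white ramp up the slope, over the crest and into the blue seat against the dark stop, so that it stays there when you let go. Only push it, without picking it up, keep the fingers behind it all the way (a few centimetres a second) so that it never runs free or rolls back, and bring it gently to the stop. Leave the vial, the lens mount and the standing post beside the ramp undisturbed.

Things in the scene. Friction and masses are not known exactly. Their poses are not given: they have to be found in the camera images.
- deck: Tilted white top of a loading ramp fixed on the bench. Origin: middle of the deck surface, 22 mm above the bench; x points straight up the slope (6 degrees above level), y across, z off the deck. White from x = -100 to +60 mm, 84 mm wide between aluminium side rails (96 mm over their outsides) that stand 5 mm above it. Base plate: 108 mm to either end, 60 mm to either side.
- foot (a point): Point on the deck's middle line at the inside of the blue lip at its foot (x = -95 mm on the deck). The lip is 4 mm high and 6 mm thick; the bench is clear for 60 mm before it.
- crest (a point): Point on the middle line at the top edge of the white deck (x = +60 mm). Beyond it the blue seat falls away, 8 degrees below level (14 degrees to the deck), as far as the stop.
- stop (a point): Middle of the face of the dark stop plate where the tube comes to touch it (x = 88 mm, 16 mm above the deck plane). The plate is 96 mm wide, 10 mm thick and rises 22 mm above the deck plane.
- tube: Loose black lens tube with brass bands: a plain cylinder 32 mm in diameter, 80 mm long, about 0.1 kg. Origin at its centre, 16 mm off the deck; its y is its axis. It starts across the deck at the foot lip (x = -84 mm on the deck), 2 mm from each rail. It rolls freely, back down if left on the slope; 3 mm past the crest it settles into the seat (x = 72, z = 14 mm on the deck).
- vial: Amber screw-cap vial standing upright to the left (+y) of the ramp, 23 mm in diameter, 52 mm high, loose; origin at the centre of its underside.
- lens: Black ring lens mount standing to the right (-y) of the ramp, 21x36x31 mm, loose; origin at its underside.
- post: Stainless post standing upright on the bench beyond the stop, 13 mm in diameter, 75 mm high, loose; origin at the centre of its underside.
Mind the look-alikes: they are no part of the job. Several things have the shape of the tube; the one meant has the colours described above.

How it is judged:
On the way:
1. the tube is past the middle of the slope, with the fingers on it (x of tube in the frame of deck between 0 and 0.06 m and contact force between the fingers and tube above 0.01 N).
At the end, for the whole second after the job is handed in: The tube rests by itself in the seat against the stop: its centre at x = 69 to 75 mm, y within 6 mm of the middle and z = 11 to 15.5 mm in the deck's frame, its axis within 0.06 rad of the deck's y, moving slower than 10 mm/s (x of tube in the frame of deck between 0.069 and 0.075 m and y of tube in the frame of deck between -0.006 and 0.006 m and z of tube in the frame of deck between 0.011 and 0.0155 m and angle between the y axis of tube and the y axis of deck, either way round below 0.06 rad and linear speed of tube below 0.01 m/s); the robot touches nothing.
It fails at once if the tube moves faster than 0.2 m/s (batted or hurried) (linear speed of tube above 0.2 m/s).
It fails at once if the tube runs free or rolls back on the slope: below the crest it moves faster than 0.12 m/s with no finger on it (a free roll back of about 1 cm) (x of tube in the frame of deck below 0.058 m and linear speed of tube above 0.12 m/s and contact force between the fingers and tube below 0.001 N).
It fails at once if the tube is lifted: its centre more than 26 mm above the deck plane (16 mm when it lies on it) (z of tube in the frame of deck above 0.026 m).
It fails at once if the tube is rammed against the ramp or its stop with more than 30 N (contact force between tube and ramp above 30 N).
It fails at once if the vial, the lens mount or the standing post is moved by more than 10 mm or tipped by more than 0.2 rad (distance of any of vial, lens, post from where it was at the start of the episode above 0.01 m or angle between any of vial, lens, post's own z axis and vertical above 0.2 rad).
It also fails if it takes over 40 s, if anything falls off the work surface, if the arm or the gripper's body presses on something with over 40 N, if the wrist force passes 120 N, or if a joint passes its speed limit or range.

## Working session

There is one attempt and no reset: what is moved stays moved. The work goes in short steps, Python scripts to look and compute and a tool call to move; the robot and the scene stay as the last step left them, time stands still between calls to the robot, and variables do not carry over. Pictures are saved under pics/ and viewed, at most 10 in all, crops included, and the job is handed in when it is done.

Besides the shell and the picture viewer there is one more tool, called after "Emit:" by a JSON object that holds its "api" and its "payload". apply_moves: Moves the arm, as the interface text tells. Its arguments: {"type":"object","properties":{"increments":{"type":"array","items":{"type":"array","items":{"type":"number"}}}},"required":["increments"]}

```bash
ls; mkdir -p pics
cat > h.py <<'E'
import numpy as np, cv2
from bench import env
def world(cam,p):
    T=np.array(env.calibration(cam)["T"]); return T[:3,:3]@np.array(p)+T[:3,3]
def pix(cam,P):
    c=env.calibration(cam);T=np.linalg.inv(np.array(c["T"]))
    r,_=cv2.Rodrigues(T[:3,:3]); q,_=cv2.projectPoints(np.float64(P).reshape(-1,1,3),r,T[:3,3],np.array(c["camera_matrix"]),np.array(c["D"],float)); return q.reshape(-1,2)
E
python3 - <<'E'
from h import *
ims=[]
for c in("scene","top"):
    im,d=env.grab_frame(c); cv2.imwrite(f"pics/{c}0.png",im)
    for n in("foot","crest","stop","deck","tube","vial","lens","post"):
        for r in env.pinpoint(c,n)[:4]:
            w=world(c,r["point"]); print(c,n,round(r["confidence"],2),w.round(4),pix(c,w).round()[0])
s=env.state();print(s)
E
```

```text
pics
scene foot 0.56 [0.4819 0.0523 0.0147] [194. 242.]
scene crest 0.75 [0.556  0.186  0.0272] [284. 247.]
scene stop 0.72 [0.5691 0.2034 0.0506] [297. 243.]
scene deck 0.73 [0.5263 0.1314 0.0259] [247. 244.]
scene tube 0.81 [0.3413 0.0696 0.0141] [178. 175.]
scene tube 0.55 [0.4842 0.059  0.0267] [197. 239.]
scene vial 0.71 [0.4215 0.1755 0.0015] [249. 193.]
scene lens 0.59 [ 0.6366  0.0933 -0.0011] [251. 317.]
scene post 0.45 [0.6248 0.2719 0.0021] [348. 269.]
top foot 0.57 [0.4832 0.0523 0.0119] [339. 225.]
top crest 0.76 [0.5541 0.1844 0.0282] [278. 189.]
top stop 0.89 [0.5707 0.2066 0.0449] [268. 180.]
top deck 0.7 [0.5228 0.1285 0.0184] [304. 205.]
top tube 0.82 [0.3385 0.0707 0.0159] [329. 293.]
top tube 0.81 [0.4865 0.0574 0.023 ] [338. 223.]
top vial 0.64 [ 4.284e-01  1.724e-01 -1.000e-04] [282. 249.]
top lens 0.65 [ 0.6397  0.0949 -0.001 ] [320. 153.]
top post 0.57 [ 0.6278  0.2784 -0.0051] [236. 157.]
{'t': 0.9, 'qpos': array([-1.25259857e+00,  4.90895844e-01,  1.55889409e+00, -2.26363048e-05,
        1.09172685e+00, -1.05593456e-01]), 'dq': array([-0.00082477, -0.00041419,  0.00129028,  0.00069113,  0.00023228,
        0.00033786]), 'tau': array([ 4.79416540e-04, -6.12457466e+01, -2.58430678e+01,  6.92731957e-02,
        4.45517362e-02,  1.06432996e-06]), 'tcp_pos': array([ 0.25703532, -0.56971256,  0.22566556]), 'tcp_rot': array([3.14151933e+00, 2.79729609e-05, 4.23801648e-01]), 'force': array([ 0.632707  , -0.09284492,  0.18958126]), 'wrist_torque': array([-0.0432461 , -0.03329072,  0.01350688]), 'grip_force': 0.0, 'gripper_width': 0.9974443864011815}
```

Run:
```python
import cv2,numpy as np
a=cv2.imread("pics/top0.png")[110:330,200:400];b=cv2.imread("pics/scene0.png")[140:340,150:380]
cv2.imwrite("pics/c1.png",np.hstack([cv2.resize(a,(400,440)),cv2.resize(b,(400,440))]))
```

```text
(no output)
```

View pics/top0.png

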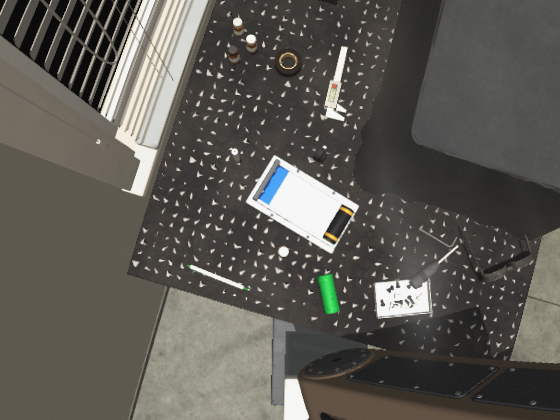

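View pics/c1.png

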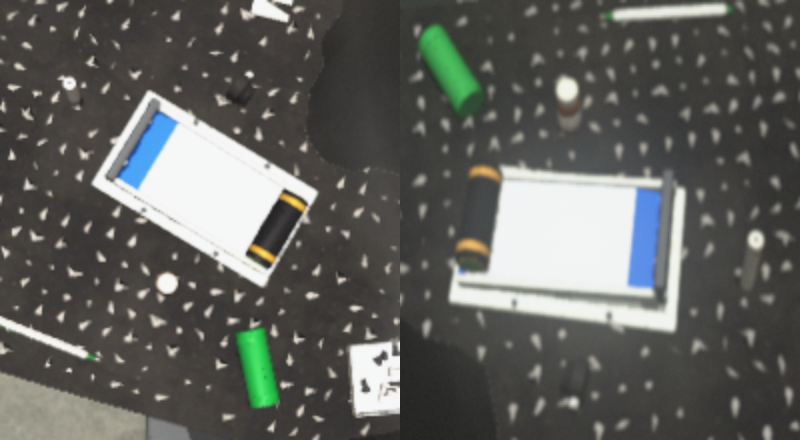

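Tube candidates in the top image are the green cylinder at (329,293) and the black, brass-banded cylinder on the ramp foot at (338,223). The crop confirms the black one. The vial is at (283,250), the lens mount at (320,153) and the post at (236,157). Next I refine the deck pose.

```bash
cat >> h.py <<'E'
def deckT(x,y,z,yaw,tilt=np.radians(6)):
    c,s=np.cos(yaw),np.sin(yaw);X=np.array([c*np.cos(tilt),s*np.cos(tilt),np.sin(tilt)]);Y=np.array([-s,c,0]);T=np.eye(4)
    T[:3,:3]=np.c_[X,Y,np.cross(X,Y)];T[:3,3]=x,y,z;return T
E
python3 - <<'E'
from h import *
from scipy.optimize import least_squares
L={"foot":[-.095,0,0],"crest":[.06,0,0],"stop":[.088,0,.016],"deck":[0,0,0],"tube":[-.084,0,.016]}
A=[]
for k in range(4):
  for c in("scene","top"):
    im,d=env.grab_frame(c)
    for n in L:
        for r in env.pinpoint(c,n):
            w=world(c,r["point"])
            if abs(w[0]-.34)>.04 and r["confidence"]>.3:A.append((c,n,w))
fit=lambda S:least_squares(lambda p:np.concatenate([(deckT(p[0],p[1],.022,p[2])@np.r_[L[n],1])[:3]-w for c,n,w in S]),[.525,.13,1.05],loss="soft_l1",f_scale=.004).x
for c in("scene","top"):print(c,fit([a for a in A if a[0]==c]).round(4))
p=fit(A);print(p.round(4),len(A))
for c in("scene","top"):
  for n in L:print(c,n,np.mean([w for a,m,w in A if a==c and m==n],0).round(4), (deckT(p[0],p[1],.022,p[2])@np.r_[L[n],1])[:3].round(4))
T=deckT(p[0],p[1],.022,p[2])
# overlay
out=[]
for c,(r,q) in {"scene":(140,150),"top":(110,190)}.items():
    im,_=env.grab_frame(c); im=cv2.resize(im[r:r+200,q:q+200],None,fx=4,fy=4,interpolation=cv2.INTER_CUBIC)[:, :]
    for poly,col in(([[-.1,-.042,0],[.06,-.042,0],[.06,.042,0],[-.1,.042,0]],(0,0,255)),([[.088,-.048,.022],[.098,-.048,.022],[.098,.048,.022],[.088,.048,.022]],(0,255,0)),([[-.084,-.04,.032],[-.084,.04,.032]],(255,0,255))):
        P=[(T@np.r_[v,1])[:3] for v in poly]; u=(pix(c,P)-[q,r]+.5)*4
        cv2.polylines(im,[np.int32(u)],True,col,1)
    out.append(im[50:650,:] if c=="top" else im[100:700])
for i,o in enumerate(out):cv2.imwrite(f"pics/ov{i}.png",o)
print(env.state()["t"])
E
```

```text
scene [0.5285 0.132  1.0532]
top [0.5266 0.1318 1.0572]
[0.5276 0.1319 1.0557] 46
scene foot [0.4825 0.0538 0.0141] [0.481  0.0497 0.0121]
scene crest [0.5582 0.1836 0.0259] [0.557  0.1838 0.0283]
scene stop [0.5523 0.1747 0.0482] [0.5699 0.2066 0.0471]
scene deck [0.5296 0.1326 0.0258] [0.5276 0.1319 0.022 ]
scene tube [0.5023 0.0861 0.0316] [0.4856 0.0577 0.0291]
top foot [0.4831 0.0524 0.0107] [0.481  0.0497 0.0121]
top crest [0.5301 0.1673 0.0249] [0.557  0.1838 0.0283]
top stop [0.5691 0.2054 0.0466] [0.5699 0.2066 0.0471]
top deck [0.5173 0.1151 0.0195] [0.5276 0.1319 0.022 ]
top tube [0.4842 0.0581 0.0256] [0.4856 0.0577 0.0291]
3.4
```

View pics/ov1.png

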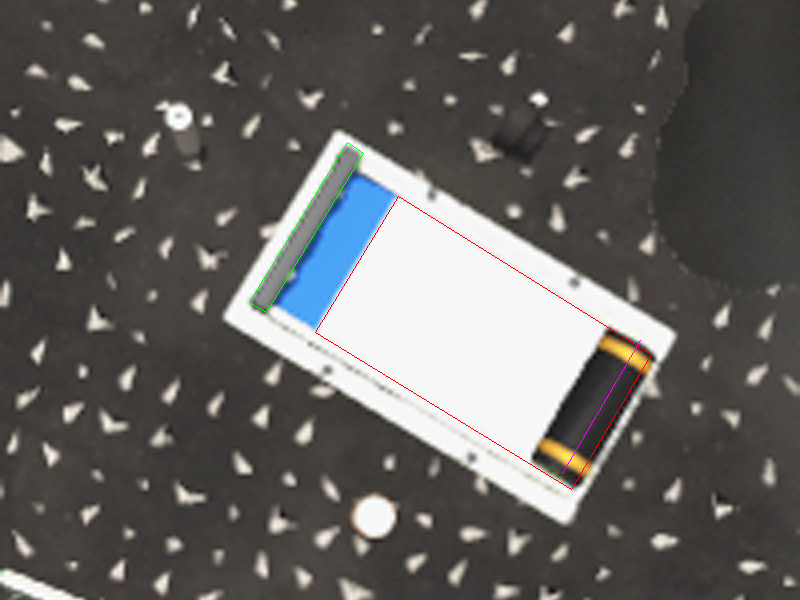

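View pics/ov0.png

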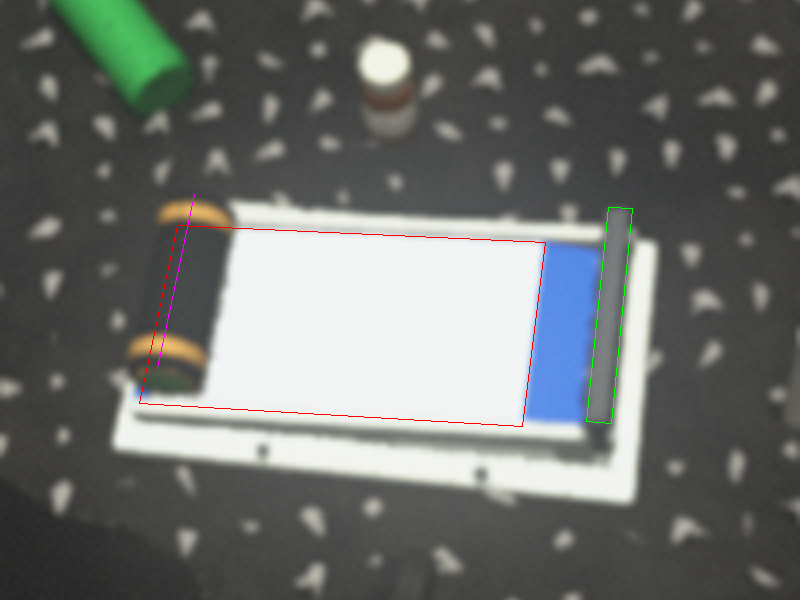

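The overlay matches. In the top crop the white deck outline and crest fall within about 1 mm, the stop is at (310,230) and the tube at (600,405). The scene view shows the same. Next I check for tall obstacles and work out the approach.

```bash
cat >> h.py <<'E'
D=deckT(.5276,.1319,.022,1.056)
def tcp_for(x,y=0,tip=.010): return (D@np.r_[x,y,tip,1])[:3]+[0,0,.011]
def tool(dP):  # world shift -> current tool axes
    from scipy.spatial.transform import Rotation as R
    return R.from_euler("xyz",env.state()["tcp_rot"]).as_matrix().T@dP
def rep():
    s=env.state();p=s["tcp_pos"];q=np.linalg.inv(D)@np.r_[p-[0,0,.011],1]
    print("t",s["t"],"tcp",p.round(4),"rot",s["tcp_rot"].round(4),"deck",(q[:3]*1e3).round(1),"F",s["force"].round(2),"w",round(s["gripper_width"],3));return s
E
python3 - <<'E'
from h import *
im,d=env.grab_frame("top");c=env.calibration("top")
v,u=np.mgrid[0:420:2,0:560:2];z=d[v,u].ravel();ok=z>0
n=cv2.undistortPoints(np.float64(np.c_[u.ravel(),v.ravel()]).reshape(-1,1,2),np.array(c["camera_matrix"]),np.array(c["D"],float)).reshape(-1,2)
P=(np.c_[n*z[:,None],z]@np.array(c["T"])[:3,:3].T+np.array(c["T"])[:3,3])[ok]
H={}
for p in P:
    if 0.2<p[0]<.8 and -.7<p[1]<.4: k=(int(p[0]*10),int(np.floor(p[1]*10)));H[k]=max(H.get(k,0),p[2])
for i in range(2,8):print(i,[round(float(H.get((i,j),-1)),2) for j in range(-7,4)])
rep();a=tcp_for(-.130);print(a,tcp_for(-.084))
E
```

```text
2 [-1.0, -1.0, -1.0, 0.0, 0.0, 0.46, 0.59, 0.49, 0.3, 0.0, 0.0]
3 [-1.0, -1.0, 0.0, 0.05, 0.05, 0.54, 0.54, 0.03, 0.0, 0.01, 0.01]
4 [-1.0, -1.0, 0.05, 0.15, 0.04, 0.03, 0.0, 0.05, 0.05, 0.0, 0.0]
5 [-1.0, -1.0, -1.0, 0.24, 0.28, 0.28, 0.28, 0.06, 0.06, 0.06, 0.0]
6 [-1.0, -1.0, -1.0, -1.0, 0.28, 0.28, 0.28, 0.09, 0.06, 0.08, 0.0]
7 [-1.0, -1.0, -1.0, 0.27, 0.28, 0.28, 0.28, 0.02, 0.0, 0.0, 0.08]
t 3.45 tcp [ 0.257  -0.5697  0.2257] rot [3.1415 0.     0.4238] deck [-719.7 -110.   269.4] F [ 0.97 -0.48 -0.44] w 0.998
[0.46342949 0.01845895 0.02935652] [0.48595387 0.0582777  0.03416483]
```

Emit:
{"api": "apply_moves", "payload": {"increments": [[0.5,0,0,0,0,0,-0.1264],[0.5,0,0,0,0,0,-0.1264],[0.5,0,0,0,0,0,-0.1264],[0.5,0,0,0,0,0,-0.1264],[0.5,0,0,0,0,0,-0.1264]]}}

```text
t: 3.95
tcp_pos: [0.2571, -0.5697, 0.2256]
tcp_rot: [3.142, 0.0, 1.061]
force: [-0.5, 0.4, 0.4]
gripper_width: 0.639
grip_force: 0.0
```

Run:
```python
from h import *
s=rep();b=tcp_for(-.130);b[2]=.2;print(tool(b-s["tcp_pos"]).round(4))
```

```text
t 3.95 tcp [ 0.2571 -0.5697  0.2256] rot [3.1415 0.     1.061 ] deck [-719.7 -110.   269.3] F [-0.49  0.4   0.41] w 0.639
[ 0.6141 -0.1069  0.0256]
```

Run:
```python
from h import *
for cam in("top","scene"):
    im,d=env.grab_frame(cam);c=env.calibration(cam)
    v,u=np.mgrid[0:420,0:560];z=d.ravel();ok=z>0
    n=cv2.undistortPoints(np.float64(np.c_[u.ravel(),v.ravel()]).reshape(-1,1,2),np.array(c["camera_matrix"]),np.array(c["D"],float)).reshape(-1,2)
    P=(np.c_[n*z[:,None],z]@np.array(c["T"])[:3,:3].T+np.array(c["T"])[:3,3])[ok]
    for lo in(.08,.2):
        B=P[(P[:,2]>lo)&(P[:,2]<.4)&(P[:,0]>.4)&(P[:,0]<.9)&(P[:,1]>-.5)&(P[:,1]<.2)]
        hull=cv2.convexHull(np.float32(B[:,:2]))[:,0] if len(B) else []
        if len(B): print(cam,lo,len(B),cv2.approxPolyDP(np.float32(hull).reshape(-1,1,2),.01,True)[:,0].round(3).tolist())
    if cam=="top":
        w=[[.463+a*.493+b*.87,.018+a*.87-b*.493] for a,b in((.0375,.09),(-.0375,.09),(-.0375,-.09),(.0375,-.09))];print(np.round(w,3).tolist())
```

```text
top 0.08 34286 [[0.8999999761581421, -0.08399999886751175], [0.6830000281333923, -0.003000000026077032], [0.5839999914169312, -0.008999999612569809], [0.4779999852180481, -0.3889999985694885], [0.8939999938011169, -0.31700000166893005]]
top 0.2 26661 [[0.8989999890327454, -0.09200000017881393], [0.703000009059906, -0.03200000151991844], [0.6110000014305115, -0.020999999716877937], [0.515999972820282, -0.3319999873638153], [0.8939999938011169, -0.31700000166893005]]
[[0.56, 0.006], [0.523, -0.059], [0.366, 0.03], [0.403, 0.095]]
scene 0.08 28306 [[0.7820000052452087, -0.06199999898672104], [0.7620000243186951, -0.03400000184774399], [0.6819999814033508, -0.004999999888241291], [0.5870000123977661, -0.00800000037997961], [0.5699999928474426, -0.16599999368190765], [0.7279999852180481, -0.19200000166893005]]
scene 0.2 24709 [[0.7820000052452087, -0.06199999898672104], [0.6200000047683716, -0.017999999225139618], [0.6019999980926514, -0.03400000184774399], [0.5699999928474426, -0.16599999368190765], [0.7279999852180481, -0.19200000166893005]]
```

Emit:
{"api": "apply_moves", "payload": {"increments": [[0.5,0.0409,-0.0071,0.001,0,0,0.001],[0.5,0.0409,-0.0071,0.001,0,0,0.001],[0.5,0.0409,-0.0071,0.001,0,0,0.001],[0.5,0.0409,-0.0071,0.001,0,0,0.001],[0.5,0.0409,-0.0071,0.001,0,0,0.001]]}}

```text
t: 4.55
tcp_pos: [0.3275, -0.3729, 0.2207]
tcp_rot: [3.141, 0.0, 1.046]
force: [1.2, -1.0, 0.6]
gripper_width: 0.496
grip_force: 0.0
```

Emit:
{"api": "apply_moves", "payload": {"increments": [[0.5,0.0409,-0.0071,0.001,0,0,0],[0.5,0.0409,-0.0071,0.001,0,0,0],[0.5,0.0409,-0.0071,0.001,0,0,0],[0.5,0.0409,-0.0071,0.001,0,0,0],[0.5,0.0409,-0.0071,0.001,0,0,0]]}}

```text
t: 5.05
tcp_pos: [0.3984, -0.1778, 0.2159]
tcp_rot: [3.141, 0.0, 1.046]
force: [1.7, -0.1, 0.4]
gripper_width: 0.502
grip_force: 0.0
```

Emit:
{"api": "apply_moves", "payload": {"increments": [[0.5,0.0409,-0.0071,0.001,0,0,0],[0.5,0.0409,-0.0071,0.001,0,0,0],[0.5,0.0409,-0.0071,0.001,0,0,0],[0.5,0.0409,-0.0071,0.001,0,0,0],[0.5,0.02,-0.0036,0.001,0,0,0]]}}

```text
t: 5.55
tcp_pos: [0.4622, -0.0015, 0.2108]
tcp_rot: [3.141, -0.0, 1.048]
force: [1.3, -0.4, 0.4]
gripper_width: 0.502
grip_force: 0.0
```

Run:
```python
from h import *
s=rep();b=tcp_for(-.130);print(b,tool(b-s["tcp_pos"]).round(4))
```

```text
t 5.55 tcp [ 0.4622 -0.0015  0.2108] rot [ 3.1410e+00 -4.0000e-04  1.0484e+00] deck [-128.9   -8.7  192.3] F [ 1.27 -0.4   0.37] w 0.502
[0.46342949 0.01845895 0.02935652] [ 0.0178 -0.009   0.1814]
```

Emit:
{"api": "apply_moves", "payload": {"increments": [[0.5,0.009,-0.0045,0.03,0,0,-0.004],[0.5,0.009,-0.0045,0.04,0,0,-0.004],[0.5,0,0,0.04,0,0,0],[0.5,0,0,0.04,0,0,0],[0.5,0,0,0.02,0,0,0]]}}

```text
t: 6.05
tcp_pos: [0.4617, 0.0162, 0.0381]
tcp_rot: [-3.139, 0.001, 1.055]
force: [0.6, -0.5, 0.3]
gripper_width: 0.5
grip_force: 0.0
```

Emit:
{"api": "apply_moves", "payload": {"increments": [[0.5,0,0,0.007,0,0,0],[0.5,0,0,0.003,0,0,0],[0.5,0,0,0,0,0,0]]}}

```text
t: 6.35
tcp_pos: [0.463, 0.016, 0.0312]
tcp_rot: [3.141, -0.0, 1.058]
force: [0.4, -0.4, 0.3]
gripper_width: 0.501
grip_force: 0.0
```

Run:
```python
from h import *
rep()
a,_=env.grab_frame("top");b,_=env.grab_frame("scene")
cv2.imwrite("pics/c2.png",np.hstack([cv2.resize(a[130:290,240:400],(400,400)),cv2.resize(b[170:330,120:280],(400,400))]))
```

```text
t 6.35 tcp [0.463  0.016  0.0312] rot [ 3.1406e+00 -3.0000e-04  1.0575e+00] deck [-132.2   -0.9   12.1] F [ 0.41 -0.44  0.27] w 0.501
```

View pics/c2.png

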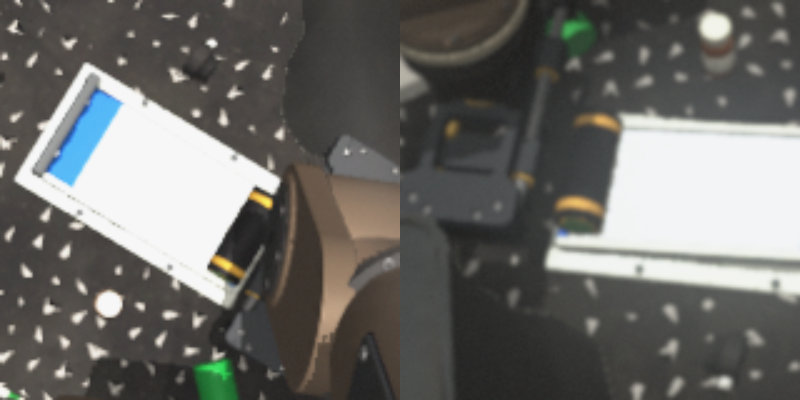

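The fingers stand behind the black tube: it is at (245,235) in the left crop and (590,170) in the right crop, and the gripper is clear of the lip. I start pushing at 3 cm/s.

Emit:
{"api": "apply_moves", "payload": {"increments": [[0.5,0.003,0,0.001,0,0,0],[0.5,0.003,0,-0.0003,0,0,0],[0.5,0.003,0,-0.0003,0,0,0],[0.5,0.003,0,-0.0003,0,0,0],[0.5,0.003,0,-0.0003,0,0,0]]}}

```text
t: 6.95
tcp_pos: [0.4701, 0.0294, 0.0309]
tcp_rot: [3.141, 0.0, 1.059]
force: [0.3, -0.1, -0.0]
gripper_width: 0.501
grip_force: 0.0
```

Emit:
{"api": "apply_moves", "payload": {"increments": [[0.5,0.003,0,-0.0003,0,0,0],[0.5,0.002,0,-0.0002,0,0,0],[0.5,0.002,0,-0.0002,0,0,0],[0.5,0.002,0,-0.0002,0,0,0],[0.5,0.002,0,-0.0002,0,0,0]]}}

```text
t: 7.45
tcp_pos: [0.4754, 0.0388, 0.0319]
tcp_rot: [-3.142, 0.0, 1.059]
force: [-0.3, -0.4, 0.5]
gripper_width: 0.499
grip_force: 0.6
```

Emit:
{"api": "apply_moves", "payload": {"increments": [[0.5,0.002,0,-0.0002,0,0,0],[0.5,0.002,0,-0.0002,0,0,0],[0.5,0.003,0,-0.0003,0,0,0],[0.5,0.003,0,-0.0003,0,0,0],[0.5,0.003,0,-0.0003,0,0,0]]}}

```text
t: 7.95
tcp_pos: [0.4819, 0.0503, 0.0332]
tcp_rot: [3.141, 0.0, 1.059]
force: [-0.6, -1.3, 1.1]
gripper_width: 0.504
grip_force: 0.6
```

```bash
cat >> h.py <<'E'
def look():
    """tube centre in deck mm, from its dark front edge / network"""
    rep()
    for c in("top","scene"):
        im,d=env.grab_frame(c)
        for r in env.pinpoint(c,"tube"):
            w=world(c,r["point"]);q=(np.linalg.inv(D)@np.r_[w,1])[:3]*1e3
            if abs(q[1])<45: print(c,round(r["confidence"],2),q.round(1))
E
python3 -c "
from h import *
look()"
```

```text
t 7.95 tcp [0.4819 0.0503 0.0332] rot [3.1415 0.     1.0588] deck [-93.   -0.4  10. ] F [-0.58 -1.26  1.14] w 0.504
top 0.62 [-64.3  -1.3  14.7]
scene 0.7 [-62.7  -1.   14. ]
scene 0.58 [167.  -13.7 -39.7]
scene 0.18 [61.5 -1.1  0.1]
```

Emit:
{"api": "apply_moves", "payload": {"increments": [[0.5,0.003,0,-0.0003,0,0,0.001],[0.5,0.003,0,-0.0003,0,0,0.001],[0.5,0.003,0,-0.0003,0,0,0],[0.5,0.003,0,-0.0003,0,0,0],[0.5,0.003,0,-0.0004,0,0,0]]}}

```text
t: 8.65
tcp_pos: [0.4892, 0.0633, 0.0348]
tcp_rot: [3.142, 0.0, 1.057]
force: [0.3, -1.2, 0.8]
gripper_width: 0.497
grip_force: 0.6
```

Emit:
{"api": "apply_moves", "payload": {"increments": [[0.5,0.003,0,-0.0003,0,0,0],[0.5,0.003,0,-0.0003,0,0,0],[0.5,0.003,0,-0.0003,0,0,0],[0.5,0.003,0,-0.0003,0,0,0],[0.5,0.003,0,-0.0004,0,0,0]]}}

```text
t: 9.15
tcp_pos: [0.4966, 0.0764, 0.0364]
tcp_rot: [3.142, 0.0, 1.057]
force: [-0.5, -1.5, 0.1]
gripper_width: 0.499
grip_force: 0.6
```

Emit:
{"api": "apply_moves", "payload": {"increments": [[0.5,0.003,0,-0.0003,0,0,0],[0.5,0.003,0,-0.0003,0,0,0],[0.5,0.003,0,-0.0003,0,0,0],[0.5,0.003,0,-0.0003,0,0,0],[0.5,0.003,0,-0.0004,0,0,0]]}}

```text
t: 9.65
tcp_pos: [0.504, 0.0894, 0.038]
tcp_rot: [3.142, 0.0, 1.057]
force: [-0.9, -2.0, 1.6]
gripper_width: 0.501
grip_force: 0.6
```

Emit:
{"api": "apply_moves", "payload": {"increments": [[0.5,0.003,0,-0.0003,0,0,0],[0.5,0.003,0,-0.0003,0,0,0],[0.5,0.003,0,-0.0003,0,0,0],[0.5,0.003,0,-0.0003,0,0,0],[0.5,0.003,0,-0.0004,0,0,0]]}}

```text
t: 10.15
tcp_pos: [0.5114, 0.1025, 0.0396]
tcp_rot: [3.141, 0.0, 1.057]
force: [-0.3, -1.1, 1.1]
gripper_width: 0.498
grip_force: 0.6
```

```bash
python3 -c "
from h import *
look()
a,_=env.grab_frame('top');b,_=env.grab_frame('scene')
cv2.imwrite('pics/c3.png',np.hstack([cv2.resize(a[130:290,230:390],(400,400)),cv2.resize(b[170:330,160:320],(400,400))]))"
```

```text
t 10.15 tcp [0.5114 0.1025 0.0396] rot [3.1415e+00 1.0000e-04 1.0568e+00] deck [-32.7  -0.3  10.1] F [-0.28 -1.12  1.11] w 0.498
scene 0.97 [-2.6 -2.1 13.2]
```

View pics/c3.png

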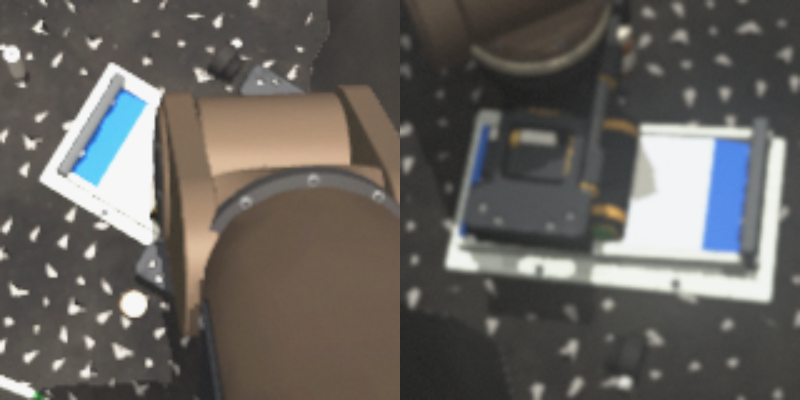

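The tube, at about (615,170) in the right crop, sits square against the fingers near mid-slope. I keep going.

Emit:
{"api": "apply_moves", "payload": {"increments": [[0.5,0.003,0,-0.0003,0,0,0],[0.5,0.003,0,-0.0003,0,0,0],[0.5,0.003,0,-0.0003,0,0,0],[0.5,0.003,0,-0.0003,0,0,0],[0.5,0.003,0,-0.0004,0,0,0]]}}

```text
t: 10.95
tcp_pos: [0.5187, 0.1156, 0.0413]
tcp_rot: [3.141, 0.0, 1.057]
force: [-1.0, -1.1, 0.9]
gripper_width: 0.5
grip_force: 0.6
```

Emit:
{"api": "apply_moves", "payload": {"increments": [[0.5,0.003,0,-0.0003,0,0,0],[0.5,0.003,0,-0.0003,0,0,0],[0.5,0.003,0,-0.0003,0,0,0],[0.5,0.003,0,-0.0003,0,0,0],[0.5,0.003,0,-0.0004,0,0,0]]}}

```text
t: 11.45
tcp_pos: [0.5261, 0.1286, 0.0428]
tcp_rot: [3.142, 0.0, 1.057]
force: [-0.3, -0.8, 0.3]
gripper_width: 0.5
grip_force: 0.6
```

Emit:
{"api": "apply_moves", "payload": {"increments": [[0.5,0.003,0,-0.0003,0,0,0],[0.5,0.003,0,-0.0003,0,0,0],[0.5,0.003,0,-0.0003,0,0,0],[0.5,0.003,0,-0.0003,0,0,0],[0.5,0.003,0,-0.0004,0,0,0]]}}

```text
t: 11.95
tcp_pos: [0.5335, 0.1417, 0.0444]
tcp_rot: [3.142, 0.0, 1.057]
force: [0.0, -1.5, 0.5]
gripper_width: 0.498
grip_force: 0.6
```

```bash
python3 -c "
from h import *
look();look()"
```

```text
t 11.95 tcp [0.5335 0.1417 0.0444] rot [3.1415e+00 1.0000e-04 1.0568e+00] deck [12.5 -0.3 10.2] F [ 0.01 -1.49  0.49] w 0.498
t 12.15 tcp [0.5334 0.1416 0.0444] rot [ 3.1414e+00 -1.0000e-04  1.0570e+00] deck [12.4 -0.3 10.1] F [ 1.19 -0.44 -0.17] w 0.499
scene 0.93 [40.7  0.9 12.5]
```

Emit:
{"api": "apply_moves", "payload": {"increments": [[0.5,0.002,0,-0.0002,0,0,0],[0.5,0.002,0,-0.0002,0,0,0],[0.5,0.002,0,-0.0002,0,0,0],[0.5,0.002,0,-0.0002,0,0,0],[0.5,0.002,0,-0.0002,0,0,0]]}}

```text
t: 12.85
tcp_pos: [0.5384, 0.1503, 0.0454]
tcp_rot: [3.142, 0.0, 1.057]
force: [-0.4, -0.8, 0.7]
gripper_width: 0.5
grip_force: 0.6
```

Emit:
{"api": "apply_moves", "payload": {"increments": [[0.5,0.0015,0,-0.0002,0,0,0],[0.5,0.0015,0,-0.0001,0,0,0],[0.5,0.0015,0,-0.0002,0,0,0],[0.5,0.0015,0,-0.0001,0,0,0],[0.5,0.0015,0,-0.0002,0,0,0]]}}

```text
t: 13.35
tcp_pos: [0.542, 0.1568, 0.0462]
tcp_rot: [3.141, 0.0, 1.057]
force: [0.4, -0.5, 0.8]
gripper_width: 0.499
grip_force: 0.5
```

Emit:
{"api": "apply_moves", "payload": {"increments": [[0.5,0.001,0,-0.0001,0,0,0],[0.5,0.001,0,-0.0001,0,0,0],[0.5,0.001,0,-0.0001,0,0,0],[0.5,0.001,0,-0.0001,0,0,0],[0.5,0.001,0,-0.0001,0,0,0]]}}

```text
t: 13.85
tcp_pos: [0.5445, 0.1611, 0.0467]
tcp_rot: [3.142, 0.0, 1.057]
force: [-0.5, -0.7, 0.1]
gripper_width: 0.5
grip_force: 0.0
```

```bash
python3 -c "
from h import *
look();look()
b,_=env.grab_frame('scene')
cv2.imwrite('pics/c4.png',cv2.resize(b[180:320,200:340],(560,560)))"
```

```text
t 13.85 tcp [0.5445 0.1611 0.0467] rot [3.1415 0.     1.0568] deck [35.  -0.3 10.1] F [-0.46 -0.72  0.11] w 0.5
scene 0.67 [72.9 -1.   9.4]
t 14.05 tcp [0.5444 0.1611 0.0467] rot [3.1415e+00 1.0000e-04 1.0569e+00] deck [34.9 -0.3 10.1] F [0.62 0.52 0.34] w 0.501
scene 0.83 [70.8 -0.4 11.6]
```

View pics/c4.png

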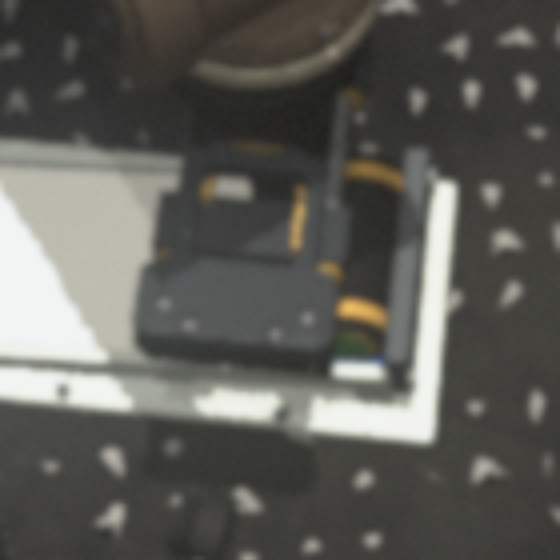

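The tube, at (370,250) in the crop, lies in the seat against the stop plate and the grip force reads zero. I back off and lift.

Emit:
{"api": "apply_moves", "payload": {"increments": [[0.5,-0.005,0,0,0,0,0],[0.5,-0.01,0,0,0,0,0],[0.5,-0.015,0,-0.005,0,0,0],[0.5,-0.015,0,-0.02,0,0,0],[0.5,-0.01,0,-0.04,0,0,0]]}}

```text
t: 14.8
tcp_pos: [0.5151, 0.1114, 0.1106]
tcp_rot: [-3.137, 0.003, 1.056]
force: [0.3, 0.0, 1.0]
gripper_width: 0.501
grip_force: 0.0
```

Emit:
{"api": "apply_moves", "payload": {"increments": [[0.5,-0.03,0,-0.04,0,0,0],[0.5,-0.04,0,-0.04,0,0,0],[0.5,-0.04,0,-0.02,0,0,0],[0.5,0,0,0,0,0,0],[0.5,0,0,0,0,0,0]]}}

```text
t: 15.3
tcp_pos: [0.465, 0.0204, 0.2077]
tcp_rot: [3.14, -0.001, 1.054]
force: [-0.3, 0.3, -0.4]
gripper_width: 0.501
grip_force: 0.0
```

```bash
python3 -c "
from h import *
look();look()
for n in('vial','lens','post'):
  for c in('scene','top'):print(n,c,[world(c,r['point']).round(3) for r in env.pinpoint(c,n)[:1]])
a,_=env.grab_frame('top');b,_=env.grab_frame('scene')
cv2.imwrite('pics/c5.png',np.hstack([cv2.resize(a[130:290,210:370],(400,400)),cv2.resize(b[170:330,200:360],(400,400))]))"
```

```text
t 15.3 tcp [0.465  0.0204 0.2077] rot [ 3.1402e+00 -6.0000e-04  1.0544e+00] deck [-108.9   -0.4  187.1] F [-0.28  0.28 -0.35] w 0.501
top 0.92 [71.8  2.5 11. ]
scene 0.81 [72.2 -0.6 11.8]
t 15.5 tcp [0.4655 0.0219 0.2063] rot [-3.1403e+00  6.0000e-04  1.0575e+00] deck [-1.075e+02 -1.000e-01  1.856e+02] F [ 0.28 -0.56  1.55] w 0.501
top 0.59 [71.2 -0.8  9.8]
top 0.58 [173.7 -13.4 -44.2]
scene 0.78 [70.6  1.2  9.5]
vial scene [array([ 0.422,  0.176, -0.   ])]
vial top [array([0.43 , 0.173, 0.001])]
lens scene [array([0.632, 0.091, 0.   ])]
lens top [array([ 0.64 ,  0.094, -0.001])]
post scene [array([0.481, 0.054, 0.016])]
post top [array([ 0.628,  0.28 , -0.004])]
```

View pics/c5.png

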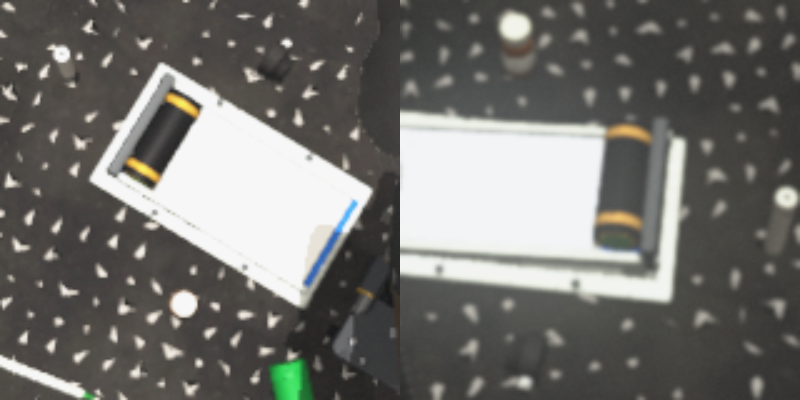

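The tube rests in the seat, parallel to the stop (left crop (165,138), right crop (628,187)). The vial, lens mount and post have not moved. I hand it in.

```bash
python3 -c "
from h import *
print(env.hand_in())"
```

```text
the job is handed in; nothing more can be done
None
```

The black tube was pushed slowly up the ramp and over the crest, and it rests by itself in the blue seat against the stop; the arm is clear, the vial, lens mount and post look undisturbed, and the job was handed in at about 16 s with no verdict returned.

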